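# Feed a slide rack past the spring gate of a slide loader

## Robot

A 7-joint arm with a two-finger parallel gripper is mounted at the origin on the work surface. World frame = base frame: x ahead of the robot, y to its left, z up, the work surface at z = 0. Lengths are in m, angles in rad, forces in N, time in s.
With the tool pointing down it reaches from about 0.425 to 0.925 m from the base axis. Payload 6.8 kg.
Tool frame: the origin (TCP) lies midway between the tips of the shut fingers; the grasp point (between the pads) lies 19 mm behind it; z points along the fingers, x is the direction in which the jaws open and shut, and the axes are right-handed (so a half turn about z gives the same grasp; the last joint's range is limited). The gripper opens to 85 mm and grips with 20 to 120 N. Pads are 22 mm wide; open, the fingers measure 114 mm over their backs; the gripper's body (76 mm by 85 mm) begins 54 mm behind the grasp point. The pads swing forward as they close: fully open they stand 13 mm farther back than shut.
Start: joints at [1.009, 0.477, 0.022, 1.555, -0.011, 1.109, -0.083], TCP at [0.296, -0.607, 0.231] pointing down, gripper open.
Joint ranges: [-2.96, 2.96], [-0.34, 2.1], [-1.41, 1.46], [0.24, 2.44], [-1.37, 4.51], [0.17, 1.92], [-2.96, 2.96]. Speed limits (rad/s): [2.39, 2.39, 3.14, 3.14, 3.14, 3.14, 3.14].

## Interface

Orientations are given as a unit quaternion [w, x, y, z].
In Python, from station import bot, imaging, nets gives the robot as it stands. The module is installed in compiled form; this text tells all that it offers.
- The arm moves only by the tool apply_moves, never from a script. Its argument "moves" is text: rows parted by semicolons, each of 7 numbers parted by spaces: the gripper command: -1 is fully open, 1 is shut, values between are in proportion, then the shift along the tool's x, y, z normalised to -1 to 1, where 1 is 120 mm, then the turn, a rotation vector about the tool's x, y, z normalised to -1 to 1, where 1 is 4 degrees. In form: hand dx dy dz rx ry rz; .... A call has 1 to 12 rows; each row shifts and turns the commanded pose from where the row before left it, along the tool's axes as they then stand; what a row does not reach is not made up. A row lasts 1/12 s, in which the tool goes at most 41.7 mm and 7.16 degrees, less where a joint would pass 70% of its speed; a pose out of reach is approached as far as the arm can. A call with a number of a shift or a turn outside -1 to 1 is refused whole. A call with a gripper value outside its range is refused whole. The fingers move at their own pace and stop on an object; "force" is the grip in N (left out, the last holds). Time passes only in rows, so rows that do not move let the fingers close. It gives the time, the measured TCP pose, the force and the opening at its end, in the units of the state.
- bot.get_obs(): the state, without advancing time (a new reading comes with each control period).
- imaging.read_camera(name): name is "scene" or "side" or "wrist"; returns a dict with "image" (400x640x3 uint8, red, green, blue), "fx", "fy", "cx", "cy" (pixels), "view" (4x4, takes a point from world to camera coordinates); the wrist camera has in their place "mount" (4x4, takes a point from camera to tool coordinates, whose origin is the TCP and whose axes are the tool frame's). Camera axes: x right, y down, z forward; pixel columns grow to the right and rows downward; lengths in m; the calibration is good to about 2 mm. The wrist camera is an equidistant fisheye: a pixel r from the principal point sees the ray r / f radians off the axis. A picture is of the moment at which its call begins: read the wrist's pose just before it. There is no depth.
- bot.hand_in(): hands the job in, once; it reports no verdict.
Trained networks look in a picture, given as the dict that the camera call returned (one of the last four; its "shot" number tells which), for a name from the list of things; names that differ only in an ending like _2 or _b are one class to them, and where a whole thing is asked for, a point or a joint stands for the part that bears it (a point fixed in the world has none). Each returns a list of dicts, best first, with "score" (0 to 1); they miss things now and then, are a little off and sometimes report something else, mostly with a low value. They report only what shows in the picture. A call takes as long as a camera call. They do not tell look-alikes from the thing itself.
- nets.spot_in(picture, name): "rect" ([left, top, right, bottom] in pixels, round what is visible of it).
- nets.outline_of(picture, name): "region" (400x640 bool, what is visible of it) and "rect" ([left, top, right, bottom] in pixels, round what is visible of it).
- nets.spot_point(picture, name): "location" ([column, row] in pixels: a listed point, or the origin of a listed thing).
The state is a dict: "t": time; "q": joint angles; "joint_vel": joint speeds; "joint_torque": joint torques, N m; "eef_pos": TCP position; "tool_rot": TCP orientation; "contact_force": force on the tool from outside, world axes, zero at the start; "torque": the same for the moment, N m; "gripper_width": opening from 0.0 (shut) to 1.0 (fully open).
Only numpy, scipy, OpenCV 4.12 (cv2) and the standard library are available. Lean on these libraries where they do the work, as an engineer would, in place of code of your own. Each camera call takes 0.05 s, during which the arm holds its last target.

## Task

Load the blue slide rack: with one fingertip press the orange rail down to hold the hinged gate open, and meanwhile push the rack with the other fingertip along the chute, past the gate, until it is fully home against the cream housing. Keep the gate down until the whole rack is past it, so that gate and rack never touch, then let go so that the gate springs back up behind the rack. Only push the rack along the chute floor, never lift it, and leave the loose things around undisturbed.

Things in the scene. Friction and masses are not known exactly. Their poses are not given: they have to be found in the camera images.
- loader: Fixed slide loader, any position and yaw on the work surface. Origin on the work surface under the chute's centre line, in the gate's plane. +y: direction of travel along the chute; +x: to the orange rail's side; z up. Chute floor 40 mm above the work surface, open end at y = -190 mm. A grey ledge (x -140 to -90, 30 mm high) carries small parts.
- chute_mouth (a point): Middle of the chute floor's open end, loader (0, -190, 40) mm; axes as the loader's. The aluminium chute has side walls 4 mm thick, inner faces at loader x = -43 and +43 mm, tops 56 mm above the work surface (16 above the chute floor); the rail-side wall is notched at the gate.
- end_stop (a point): Point on the chute floor at the foot of the end stop, loader (0, 105, 40) mm; axes as the loader's. The end stop is the upright face of the cream housing (180 wide, 110 mm high, 150 deep).
- gate (a joint): Orange gate, one rigid piece hinged about loader y at x = -60 mm, 30 mm high; its 6 mm blade crosses the chute at y = 0. In rad: 0 shut (blade up to 26 mm above the chute floor on the rail side); pressing the rail down increases it; from 0.26 the blade is below the floor (4 mm at 0.30); stop at 0.33. A spring shuts it when let go (on the rail 2.5 N at 0, 5 N at 0.30).
- rail_mid (a point): Middle of the top face of the gate's orange rail, a flat strip 40 mm wide and 225 long, parallel to the chute, from loader y = -185 to +40 mm. Gate shut: this point at loader x = +73 mm, 92 mm above the work surface, the strip sloping 0.3 rad, outer edge higher. At joint 0.30: x = +85, level, 50 mm above the work surface (10 above the chute floor). y stays -72.5.
- rack: Loose blue rack holding upright glass slides, 80 mm wide (x) by 80 long (y), about 0.25 kg; flat end walls 28 mm high, slides to 32 mm. Origin at the centre of its underside, axes as the loader's. It starts on the chute floor, its front 25 to 55 mm short of the gate; fully home its origin is at loader y = +65 mm, its rear 25 mm past the gate's plane.
- objective: Bystander, loose: steel microscope objective, 24 mm across, 45 mm tall, on the grey ledge of the loader. Origin at the centre of its underside.
- lens_cap: Bystander, loose: black round lens cap, 38 mm across, 10 mm thick, on the grey ledge of the loader. Origin at the centre of its underside.
- oil_bottle: Bystander, loose: small amber oil bottle with black cap, 34 mm across, 75 mm tall. Origin at the centre of its underside.
- slide_box: Bystander, loose: green slide box with white lid, 87 x 57 x 37 mm. Origin at the centre of its underside.
- eyepiece: Bystander, loose: black and steel eyepiece, 36 mm across, 64 mm tall. Origin at the centre of its underside.
- stain_jar: Bystander, loose: clear jar with white cap, 54 mm across, 70 mm tall. Origin at the centre of its underside.
- wash_bottle: Bystander, loose: white bottle with red cap, 60 mm across, 160 mm tall. Origin at the centre of its underside.
Things that resemble listed ones, but are neither listed nor needed, are in the scene too. What is shaped like the rack but brown or purple is not meant.

How it is judged:
By the outcome, as a careful person would: the job done as asked, in the order asked, and still so for the second after the job is handed in, with the robot touching nothing.
It also fails if it takes over 40 s, if anything falls off the work surface, if the arm or the gripper's body presses on something with over 40 N, if the wrist force passes 120 N, or if a joint passes its speed limit or range.

## Working session

There is one attempt and no reset: what is moved stays moved. The work goes in short steps, Python scripts to look and compute and a tool call to move; the robot and the scene stay as the last step left them, time stands still between calls to the robot, and variables do not carry over. Pictures are saved under pics/ and viewed, and the job is handed in when it is done.

Besides the shell and the picture viewer there is one more tool, called after "Emit:" as a command line: name --argument value ..., lists and objects as JSON in quotes. apply_moves: Moves the arm, as the interface text tells. Scaled input: -1 to 1 covers 120 mm each way for a shift and 4 degrees each way for a turn. Its arguments: {"type":"object","properties":{"moves":{"type":"string"},"force":{"type":"number"}},"required":["moves"]}

```bash
mkdir -p pics; python3 - <<'E'
from station import bot, imaging, nets
import cv2, json
o=bot.get_obs(); print({k:(v if not hasattr(v,'tolist') else v.tolist()) for k,v in o.items()})
for n in ["scene","side","wrist"]:
    p=imaging.read_camera(n); cv2.imwrite(f"pics/{n}0.png",p["image"][:,:,::-1])
    print(n,{k:(v.tolist() if hasattr(v,'tolist') else v) for k,v in p.items() if k!="image"})
    for t in ["loader","chute_mouth","end_stop","rail_mid","rack","gate"]:
        try:
            print(t,[( [round(float(c)) for c in d["location"]],round(d["score"],2)) for d in nets.spot_point(p,t)][:4], [([round(float(c)) for c in d["rect"]],round(d["score"],2)) for d in nets.spot_in(p,t)][:4])
        except Exception as e: print(t,e)
E
```

```text
{'t': 0.0, 'q': [1.008919363526372, 0.4777906345194139, 0.022328607213601824, 1.5564547047458246, -0.01150631799041268, 1.1092909455932092, -0.08309720454640651], 'joint_vel': [-0.0014872152017709169, -0.00030052531162603916, -6.284185595294645e-05, 0.0006089986338379347, 0.0006500502156659586, -0.00032856095194076166, 0.00046032545543667734], 'joint_torque': [-0.0007502862536057364, -59.64618802070618, 1.6072716191411018, -28.120095133781433, 0.01229832210810855, 0.009363512217532843, -3.604512698984763e-05], 'eef_pos': [0.2956304082035321, -0.6061594124705475, 0.2303304693413783], 'tool_rot': [-0.00042737210364015486, 0.8480537845362266, -0.5299093831343806, -0.000800970042033442], 'contact_force': [0.630493539169081, -0.02388445484672624, -0.05301492659560428], 'torque': [-0.0021289587176546946, -0.004337700918051579, 0.01810580189375218], 'gripper_width': 1.00051748245858}
scene {'fx': 441.7667858058447, 'fy': 441.7667858058447, 'cx': 325.72057752314305, 'cy': 200.27036661014088, 'view': [[0.5799113550371663, 0.8145086263382315, -0.016688856149095873, -0.40440154572453574], [0.60
[... 1789 characters left out ...]
ve, oil_bottle, rack, rail_mid, slide_box, stain_jar, wash_bottle
wrist {'fx': 309.70691628693146, 'fy': 309.70691628693146, 'cx': 319.07514525005746, 'cy': 201.48570371046992, 'mount': [[0.9999993093701893, 3.962633971810698e-05, 0.001174601589600835, -0.00044138046266317676], [-0.00041890842828889416, 0.9458063984815037, 0.3247307825063292, -0.08345398285468328], [-0.0010980778068063884, -0.3247310502880766, 0.945805761879219, -0.14231227970575247], [0.0, 0.0, 0.0, 1.0]], 'shot': 3}
loader [] []
chute_mouth [] []
end_stop [] []
rail_mid [] []
rack [] []
gate it knows: chute_mouth, end_stop, eyepiece, lens_cap, loader, objective, oil_bottle, rack, rail_mid, slide_box, stain_jar, wash_bottle
```

```bash
python3 - <<'E'
import cv2
for n,(a,b,c,d) in {"scene":(180,110,420,330),"side":(210,120,450,345)}.items():
    im=cv2.imread(f"pics/{n}0.png")[b:d,a:c]; cv2.imwrite(f"pics/{n}0c.png",cv2.resize(im,None,fx=2.6,fy=2.6,interpolation=cv2.INTER_CUBIC))
E
```

```text
(no output)
```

View pics/scene0.png

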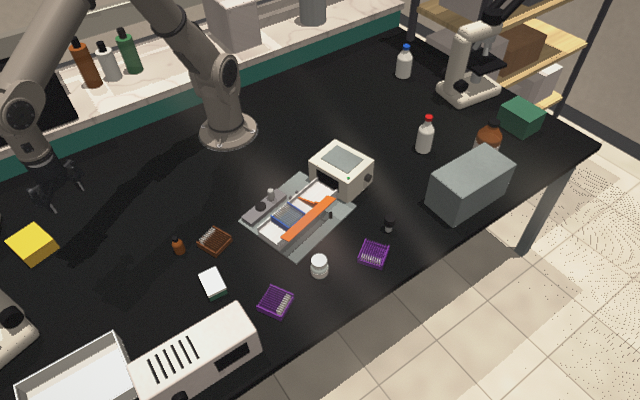

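View pics/side0.png

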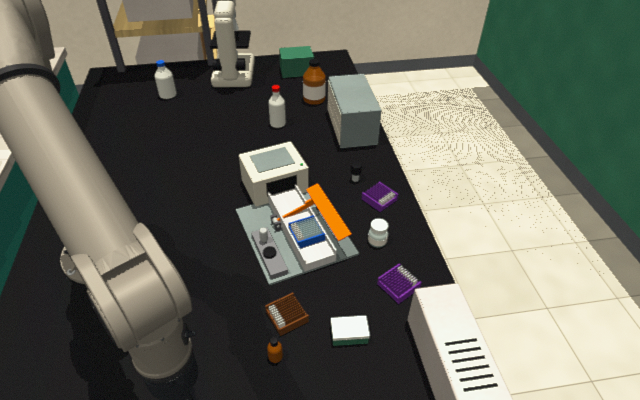

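```bash
ls pics
```

```text
scene0.png
scene0c.png
side0.png
side0c.png
wrist0.png
```

View pics/scene0c.png

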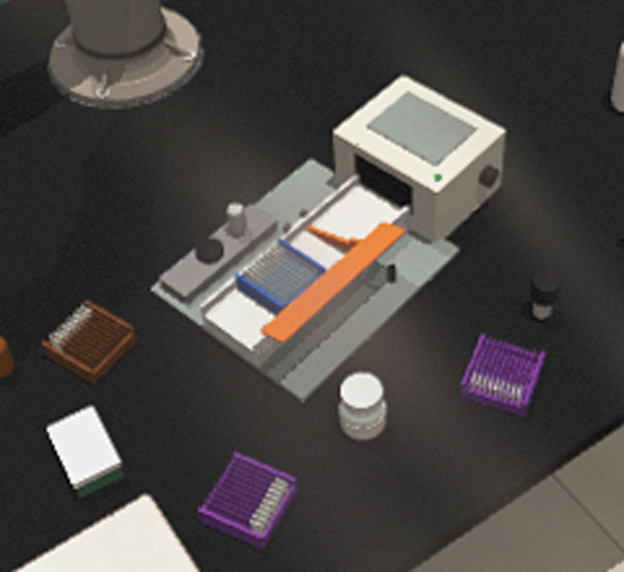

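View pics/side0c.png

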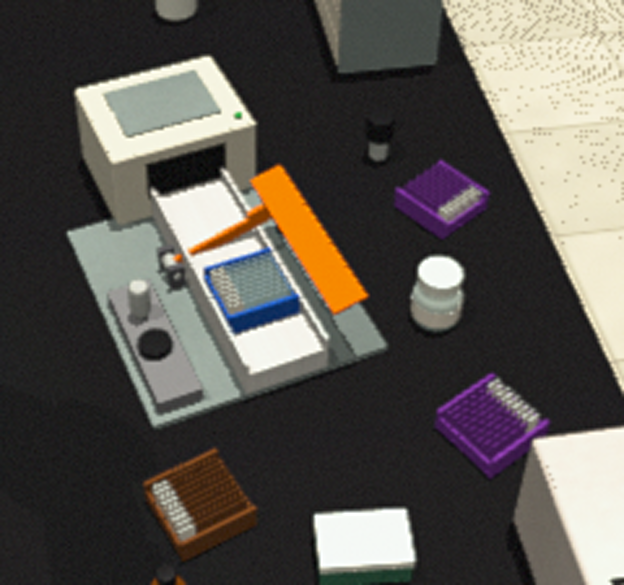

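The blue rack sits in the chute at scene (288,217) and side (307,233). Three look-alikes are excluded: the brown rack at scene (215,240) and the purple ones at (275,302) and (374,254). Next I fit the loader pose.

```bash
cat > h.py <<'E'
import numpy as np, cv2
def proj(p,P):
    P=np.atleast_2d(P); V=np.array(p["view"]); c=P@V[:3,:3].T+V[:3,3]
    return np.c_[p["fx"]*c[:,0]/c[:,2]+p["cx"],p["fy"]*c[:,1]/c[:,2]+p["cy"]]
def l2w(L,P):
    P=np.atleast_2d(np.asarray(P,float))/1000; c,s=np.cos(L[2]),np.sin(L[2])
    return np.c_[L[0]+c*P[:,0]-s*P[:,1],L[1]+s*P[:,0]+c*P[:,1],P[:,2]]
R={'ni':(53.9,-185,86.1),'no':(92.1,-185,97.9),'fi':(53.9,40,86.1),'fo':(92.1,40,97.9)}
H={'fl':(-90,105,110),'fr':(90,105,110),'br':(90,255,110),'bl':(-90,255,110)}
E
python3 - <<'E'
from station import bot, imaging, nets
from h import *
from scipy.optimize import least_squares
a=imaging.read_camera("scene"); b=imaging.read_camera("side")
SC=[(R['ni'],281.2,237.3),(R['no'],288.8,240),(R['fo'],335.4,197.7),(R['fi'],327.7,196.2),(H['fl'],308.8,159.6),(H['fr'],348.8,179.6),(H['br'],374.2,160.4),(H['bl'],335.4,139.2),((0,-190,40),264,238),((0,105,40),326,186),((73,-72.5,92),309,215)]
SI=[(R['fi'],306.9,189.2),(R['fo'],318.8,184.2),(R['no'],351.2,233.5),(R['ni'],338.8,238.8),(H['fl'],250,180),(H['fr'],308.1,168.1),(H['bl'],239.2,155.4),(H['br'],291.5,142.3),((0,-190,40),321,258),((0,105,40),285,191),((73,-72.5,92),327,210)]
def f(L):
    r=[]
    for p,S in((a,SC),(b,SI)):
        r.append(proj(p,l2w(L,[s[0] for s in S]))-np.array([s[1:] for s in S]))
    return np.concatenate(r).ravel()
best=min((least_squares(f,[.6,-.1,y],loss='soft_l1') for y in np.linspace(-3,3,9)),key=lambda r:r.cost)
L=best.x; print(L,np.degrees(L[2]),best.cost); print(np.round(f(L).reshape(-1,2),1).tolist())
for nm,p,S in(("sc",a,SC),("si",b,SI)):
    S8=S[:8]
    g=least_squares(lambda L:(proj(p,l2w(L,[s[0] for s in S8]))-np.array([s[1:] for s in S8])).ravel(),L,loss='soft_l1').x; print(nm,g)
np.save("L.npy",L)
def ov(p,name,box):
    k=4; x0,y0,x1,y1=box
    im=cv2.resize(p["image"][y0:y1,x0:x1,::-1],None,fx=k,fy=k,interpolation=cv2.INTER_CUBIC)
    def ln(Q,c):
        u=(proj(p,l2w(L,Q))-[x0,y0]+.5)*k
        cv2.polylines(im,[u.round().astype(int).reshape(-1,1,2)],False,c,1,cv2.LINE_AA)
    ln([R[i] for i in('ni','no','fo','fi','ni')],(0,255,0))
    ln([H[i] for i in('fl','fr','br','bl','fl')],(0,255,0))
    for x in(-43,43): ln([(x,-190,56),(x,105,56)],(255,0,255)); ln([(x,-190,40),(x,105,40)],(255,255,0))
    ln([(-43,-190,40),(43,-190,40)],(255,255,0)); ln([(-43,0,40),(43,0,40)],(0,0,255))
    for y in (-40-120,-120,-80,-40): ln([(-43,y,40),(-35,y,40)],(0,0,255))
    cv2.imwrite(f"pics/{name}.png",im)
ov(a,"ovsc",(225,130,385,270)); ov(b,"ovsi",(225,135,370,285))
E
```

```text
[0.5528355  0.02717818 0.24644777] 14.120417293684824 25.22719343492964
[[-2.0, -0.6], [-0.9, 0.9], [0.4, 0.1], [-0.8, -1.5], [-1.4, 0.3], [-0.9, 4.1], [0.6, -0.8], [-0.5, -1.1], [3.3, -0.2], [1.4, -0.3], [-0.6, 1.7], [-0.3, -0.8], [-0.6, -2.0], [0.5, -0.7], [-0.1, 1.1], [3.5, 1.7], [1.1, -1.4], [-0.2, -2.1], [0.1, -2.1], [-0.1, 0.4], [-2.1, 0.2], [0.9, -0.6]]
sc [0.5546234  0.02900779 0.24971245]
si [0.55164285 0.02320646 0.24810244]
```

View pics/ovsc.png

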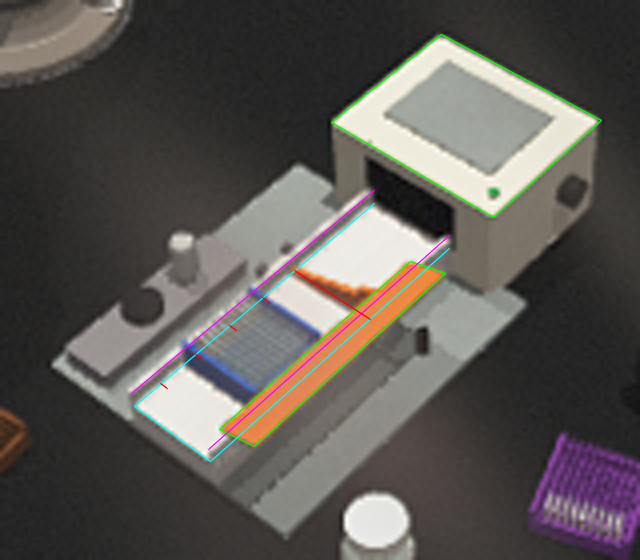

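View pics/ovsi.png

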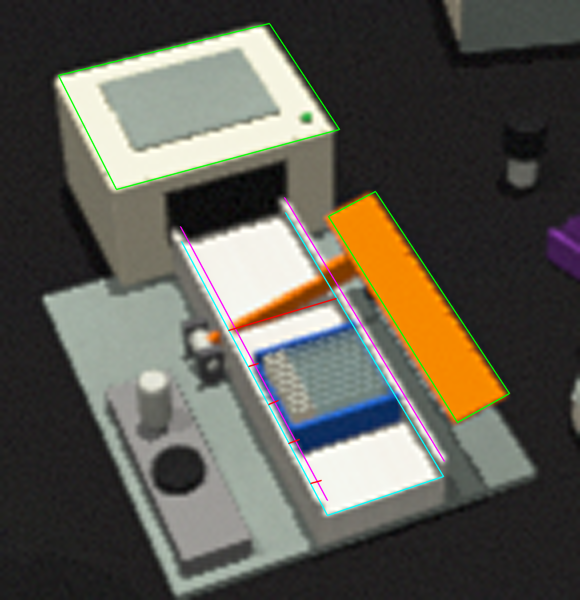

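```bash
python3 - <<'E'
from station import bot, imaging, nets
from h import *
L=np.load("L.npy")
def ray(p,u):
    V=np.array(p["view"]);C=-V[:3,:3].T@V[:3,3]; d=V[:3,:3].T@np.array([(u[0]-p["cx"])/p["fx"],(u[1]-p["cy"])/p["fy"],1]);return C,d
def w2l(P):
    c,s=np.cos(L[2]),np.sin(L[2]);d=P[:2]-L[:2];return np.array([c*d[0]+s*d[1],-s*d[0]+c*d[1],P[2]])*1000
for n,box in(("scene",(225,130,385,270)),("side",(225,135,370,285))):
    p=imaging.read_camera(n)
    for t in ["rack"]:
        for d in nets.spot_point(p,t)[:4]:
            C,v=ray(p,d["location"]);P=C+v*(.04-C[2])/v[2];print(n,t,d["score"],w2l(P).round())
    if n=="scene":
      for t in["slide_box","oil_bottle","wash_bottle","stain_jar","eyepiece","objective","lens_cap"]:
        for d in nets.spot_point(p,t)[:1]:
            C,v=ray(p,d["location"]);P=C+v*(-C[2])/v[2];print(t,round(d["score"],2),P.round(3),w2l(P).round())
    k=4;x0,y0,x1,y1=box
    im=cv2.resize(p["image"][y0:y1,x0:x1,::-1],None,fx=k,fy=k,interpolation=cv2.INTER_CUBIC)
    c=-85
    for z in(40,68):
        Q=[(-40,c-40,z),(40,c-40,z),(40,c+40,z),(-40,c+40,z),(-40,c-40,z)]
        u=(proj(p,l2w(L,Q))-[x0,y0]+.5)*k
        cv2.polylines(im,[u.round().astype(int).reshape(-1,1,2)],False,(0,255,255),1,cv2.LINE_AA)
    cv2.imwrite(f"pics/rk_{n}.png",im)
E
```

```text
scene rack 0.89 [-102. -302.   40.]
scene rack 0.83 [ 186. -342.   40.]
scene rack 0.72 [-17. -95.  40.]
scene rack 0.72 [-104. -121.   40.]
slide_box 0.72 [ 0.631 -0.365  0.   ] [ -20. -399.    0.]
oil_bottle 0.6 [ 0.437 -0.401  0.   ] [-217. -387.    0.]
wash_bottle 0.96 [0.551 0.558 0.   ] [128. 515.   0.]
stain_jar 0.58 [ 0.774 -0.088  0.   ] [ 186. -165.    0.]
eyepiece 0.46 [0.773 0.201 0.   ] [256. 115.   0.]
objective 0.57 [ 0.426 -0.059  0.   ] [-144.  -52.    0.]
lens_cap 0.64 [ 0.437 -0.094  0.   ] [-142.  -89.    0.]
side rack 0.83 [ 144. -358.   40.]
side rack 0.79 [256. -52.  40.]
side rack 0.62 [  1. -88.  40.]
```

View pics/rk_side.png

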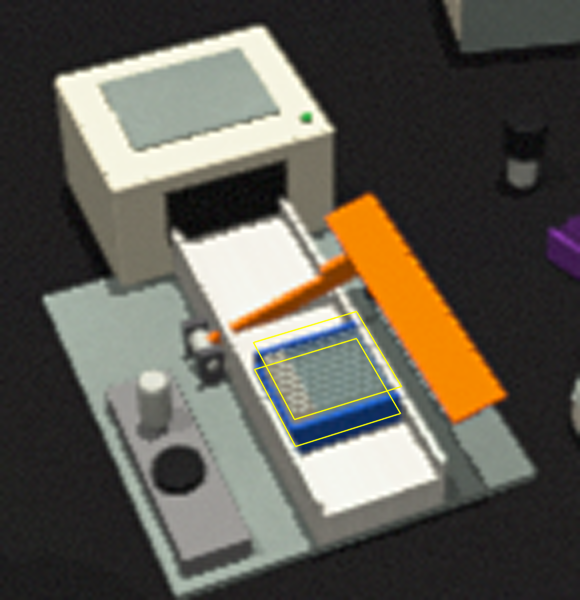

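View pics/rk_scene.png

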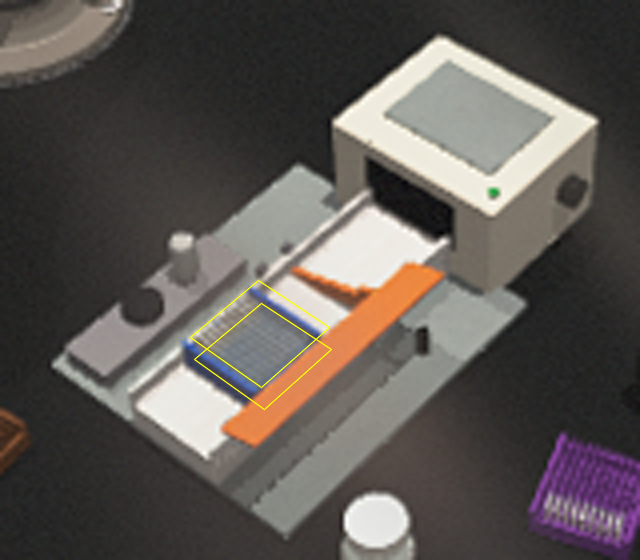

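Emit:
apply_moves --moves "-0.58 -0.145 -0.253 0 0 0 0;-0.58 -0.145 -0.253 0 0 0 0;-0.58 -0.145 -0.253 0 0 0 0;-0.58 -0.145 -0.253 0 0 0 0;-0.58 -0.145 -0.253 0 0 0 0;-0.58 -0.145 -0.253 0 0 0 0;-0.58 -0.145 -0.253 0 0 0 0;-0.58 -0.145 -0.253 0 0 0 0;-0.58 -0.145 -0.253 0 0 0 0" --force 40

```text
t: 3.05
eef_pos: [0.4736, -0.3447, 0.2316]
tool_rot: [0.0, 0.848, -0.53, 0.0]
contact_force: [-0.1, -0.2, 0.1]
gripper_width: 0.789
```

Emit:
apply_moves --moves "-0.58 -0.145 -0.253 0 0 0 0;-0.58 -0.145 -0.253 0 0 0 0;-0.58 -0.145 -0.253 0 0 0 0;-0.58 -0.145 -0.253 0 0 0 0;-0.58 -0.145 -0.253 0 0 0 0;-0.58 -0.145 -0.253 0 0 0 0;-0.58 -0.145 -0.253 0 0 0 0;-0.58 -0.145 -0.253 0 0 0 0;-0.58 0 0 0 0 0 -1;-0.58 0 0 0 0 0 -1;-0.58 0 0 0 0 0 -1;-0.58 0 0 0 0 0 -1"

```text
t: 4.05
eef_pos: [0.6303, -0.1143, 0.2312]
tool_rot: [0.0, 0.914, -0.405, -0.0]
contact_force: [-0.7, -0.1, -0.6]
gripper_width: 0.791
```

Emit:
apply_moves --moves "-0.58 0 0 0 0 0 -1;-0.58 0 0 0 0 0 -1;-0.58 0 0 0 0 0 -1;-0.58 0 0 0 0 0 -1;-0.58 0 0 0 0 0 -1;-0.58 0 0 0 0 0 -1;-0.58 0 0 0 0 0 -1;-0.58 0 0 0 0 0 -1;-0.58 0 0 0 0 0 -1;-0.58 0 0 0 0 0 -1;-0.58 0 0 0 0 0 -1;-0.58 0 0 0 0 0 -1"

```text
t: 5.05
eef_pos: [0.6301, -0.1147, 0.2314]
tool_rot: [0.0, 1.0, 0.002, 0.0]
contact_force: [-0.4, 0.4, -0.2]
gripper_width: 0.793
```

```bash
cat >> h.py <<'E'
def w2l(L,P):
    c,s=np.cos(L[2]),np.sin(L[2]);d=np.asarray(P)[:2]-L[:2];return np.array([c*d[0]+s*d[1],-s*d[0]+c*d[1],P[2]])*1000
def st(bot):
    from scipy.spatial.transform import Rotation as Ro
    o=bot.get_obs(); L=np.load("L.npy"); w,x,y,z=o["tool_rot"]; M=Ro.from_quat([x,y,z,w]).as_matrix()
    print("t",round(o["t"],2),"loaderTCP",w2l(L,o["eef_pos"]).round(1),"yawerr",round(np.degrees(np.arctan2(M[1,0],M[0,0])-L[2]),2),"zaxis",M[:,2].round(4),"F",np.round(o["contact_force"],1),"w",round(o["gripper_width"],3),"q",np.round(o["q"],2))
    return o,M
def wproj(p,o,M,P):
    P=np.atleast_2d(P); T=(P-np.array(o["eef_pos"]))@M; m=np.array(p["mount"]); c=(T-m[:3,3])@m[:3,:3]
    r=np.hypot(c[:,0],c[:,1]); th=np.arctan2(r,c[:,2]); return np.c_[p["cx"]+p["fx"]*th*c[:,0]/r,p["cy"]+p["fy"]*th*c[:,1]/r]
E
python3 - <<'E'
from station import bot
from h import *
st(bot)
E
```

```text
t 5.05 loaderTCP [  40.4 -156.5  231.4] yawerr -13.93 zaxis [ 1.e-04 -2.e-04 -1.e+00] F [-0.4  0.4 -0.2] w 0.793 q [ 0.38  0.45 -0.4   1.62  0.19  1.11 -0.07]
```

Emit:
apply_moves --moves "-0.58 0 0 0 0 0 -1;-0.58 0 0 0 0 0 -1;-0.58 0 0 0 0 0 -1;-0.58 0 0 0 0 0 -0.48;-0.58 0 0 0.25 0 0 0;-0.58 0 0 0.25 0 0 0;-0.58 0 0 0.16 0 0 0;-0.58 0 0 0 0 0 0"

```text
t: 5.72
eef_pos: [0.627, -0.1147, 0.1475]
tool_rot: [-0.001, 0.993, 0.121, -0.004]
contact_force: [-0.1, 0.3, -0.4]
gripper_width: 0.789
```

```bash
cat > look.py <<'E'
import sys
from station import bot, imaging, nets
from h import *
tag=sys.argv[1]; c=float(sys.argv[2]); cams=sys.argv[3].split(",")
L=np.load("L.npy"); o,M=st(bot)
boxes={"scene":(225,110,385,270),"side":(225,115,370,285)}
for n in cams:
    p=imaging.read_camera(n); W=n=="wrist"
    x0,y0,x1,y1=boxes.get(n,(0,0,640,400)); k=1.25 if W else 3.5
    im=cv2.resize(p["image"][y0:y1,x0:x1,::-1],None,fx=k,fy=k,interpolation=cv2.INTER_CUBIC)
    cv2.imwrite(f"pics/{tag}_{n}_raw.png",im)
    def ln(Q,col):
        Q=np.array(Q,float); Q=np.concatenate([np.linspace(a,b,12) for a,b in zip(Q[:-1],Q[1:])])
        w=l2w(L,Q); u=((wproj(p,o,M,w) if W else proj(p,w))-[x0,y0]+.5)*k
        cv2.polylines(im,[u.round().astype(int).reshape(-1,1,2)],False,col,1,cv2.LINE_AA)
    for x in(-43,43): ln([(x,-190,56),(x,105,56)],(255,0,255)); ln([(x,-190,40),(x,105,40)],(255,255,0))
    ln([(-43,-190,40),(43,-190,40)],(255,255,0)); ln([(-43,0,40),(43,0,40)],(0,0,255)); ln([(-43,105,40),(43,105,40)],(255,255,0))
    for z in (40,68): ln([(-40,c-40,z),(40,c-40,z),(40,c+40,z),(-40,c+40,z),(-40,c-40,z)],(0,255,255))
    cv2.imwrite(f"pics/{tag}_{n}.png",im)
E
python3 look.py a -93 wrist,side
```

```text
t 5.72 loaderTCP [  37.3 -155.7  147.5] yawerr -0.2 zaxis [-7.8e-03  8.0e-04 -1.0e+00] F [-0.1  0.3 -0.4] w 0.789 q [ 0.4   0.54 -0.43  1.7   0.26  0.97  0.11]
```

View pics/a_wrist.png

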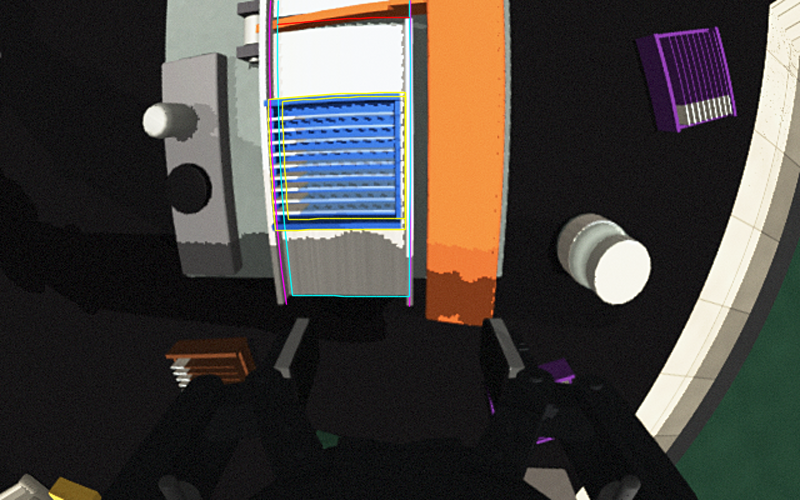

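View pics/a_side.png

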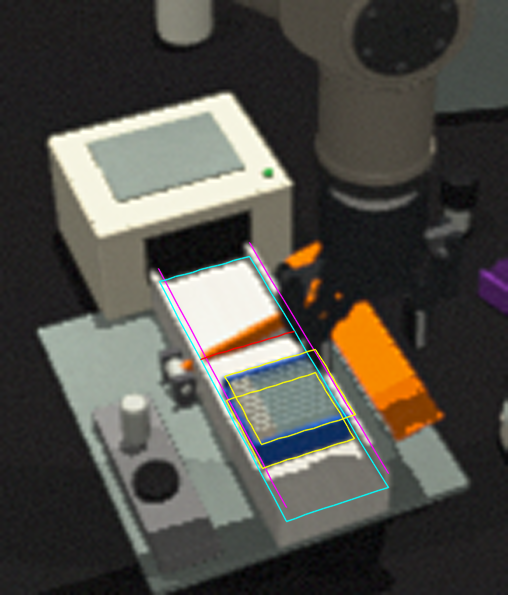

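Emit:
apply_moves --moves "-0.58 0 0 0 0 0 0;-0.58 0 0 0 0 0 0"

```text
t: 5.98
eef_pos: [0.6315, -0.1146, 0.1541]
tool_rot: [0.0, 0.993, 0.121, 0.002]
contact_force: [-0.1, -0.3, 1.1]
gripper_width: 0.791
```

```bash
python3 - <<'E'
from station import bot
from h import *
st(bot)
E
```

```text
t 5.98 loaderTCP [  41.7 -156.7  154.1] yawerr -0.21 zaxis [ 3.3e-03 -4.0e-04 -1.0e+00] F [-0.1 -0.3  1.1] w 0.791 q [ 0.4   0.54 -0.44  1.69  0.26  0.97  0.11]
```

Emit:
apply_moves --moves "-0.58 0 0 0.04 0 0 0;-0.58 0 0 0.07 0 0 0;-0.58 0 0 0.07 0 0 0;-0.58 0 0 0.06 0 0 0;-0.58 0 0 0.03 0 0 0;-0.58 0 0 0 0 0 0;-0.58 0 0 0 0 0 0;-0.58 0 0 0 0 0 0"

```text
t: 6.65
eef_pos: [0.6304, -0.1145, 0.1199]
tool_rot: [0.0, 0.993, 0.121, 0.0]
contact_force: [-0.5, 0.4, 0.4]
gripper_width: 0.793
```

```bash
python3 look.py b -93 wrist,side,scene
```

```text
t 6.65 loaderTCP [  40.6 -156.4  119.9] yawerr -0.2 zaxis [ 4.e-04  0.e+00 -1.e+00] F [-0.5  0.4  0.4] w 0.793 q [ 0.39  0.57 -0.42  1.71  0.29  0.91  0.09]
```

View pics/b_wrist.png

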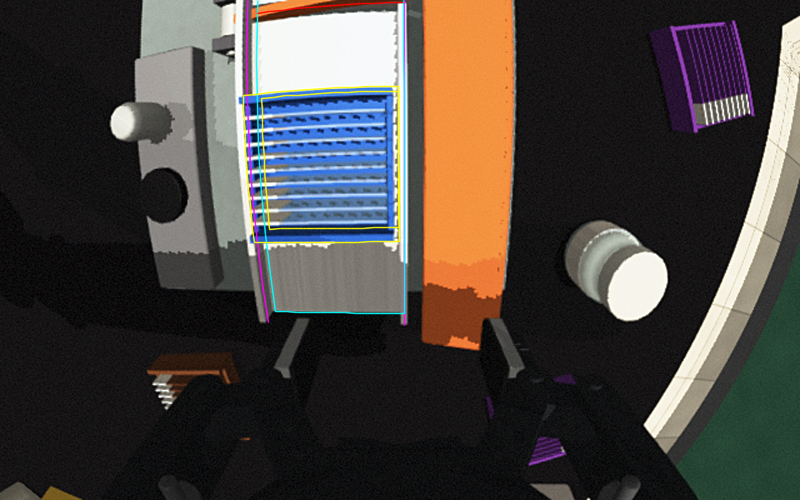

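View pics/b_side_raw.png

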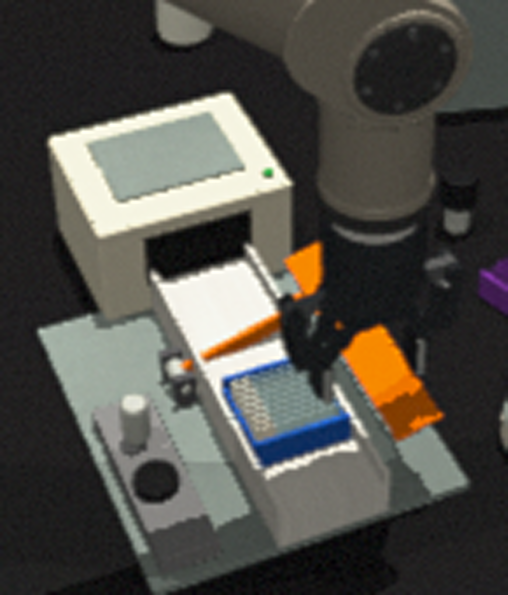

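View pics/b_scene_raw.png

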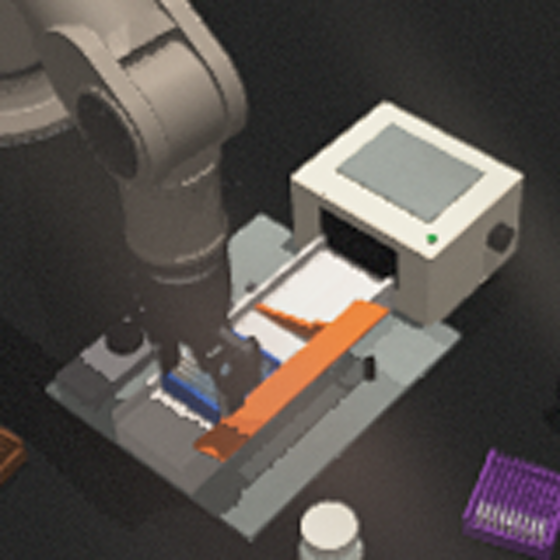

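Emit:
apply_moves --moves "-0.58 0 0 0.04 0 0 0;-0.58 0 0 0.05 0 0 0;-0.58 0 0 0.05 0 0 0;-0.58 0 0 0.04 0 0 0;-0.58 0 0 0 0 0 0;-0.58 0 0 0 0 0 0"

```text
t: 7.3
eef_pos: [0.6298, -0.1145, 0.0974]
tool_rot: [-0.0, 0.993, 0.121, -0.001]
contact_force: [-0.5, -0.4, 0.0]
gripper_width: 0.789
```

Emit:
apply_moves --moves "-0.58 0 0 0.04 0 0 0;-0.58 0 0 0.04 0 0 0;-0.58 0 0 0.02 0 0 0;-0.58 0 0 0 0 0 0;-0.58 0 0 0 0 0 0"

```text
t: 7.72
eef_pos: [0.6302, -0.1146, 0.0862]
tool_rot: [0.0, 0.993, 0.121, 0.0]
contact_force: [-0.5, -0.5, 1.9]
gripper_width: 0.793
```

Emit:
apply_moves --moves "-0.58 0 0 0.04 0 0 0;-0.58 0 0 0.06 0 0 0;-0.58 0 0 0.06 0 0 0;-0.58 0 0 0.06 0 0 0;-0.58 0 0 0.06 0 0 0;-0.58 0 0 0.04 0 0 0;-0.58 0 0 0.02 0 0 0;-0.58 0 0 0 0 0 0;-0.58 0 0 0 0 0 0"

```text
t: 8.47
eef_pos: [0.6302, -0.1144, 0.0453]
tool_rot: [-0.0, 0.993, 0.121, 0.0]
contact_force: [2.3, 0.1, 5.2]
gripper_width: 0.789
```

```bash
python3 look.py c -93 wrist,side,scene
```

```text
t 8.47 loaderTCP [  40.5 -156.2   45.3] yawerr -0.19 zaxis [-0.e+00  2.e-04 -1.e+00] F [2.3 0.1 5.2] w 0.789 q [ 0.36  0.67 -0.39  1.75  0.34  0.79  0.05]
```

View pics/c_wrist_raw.png

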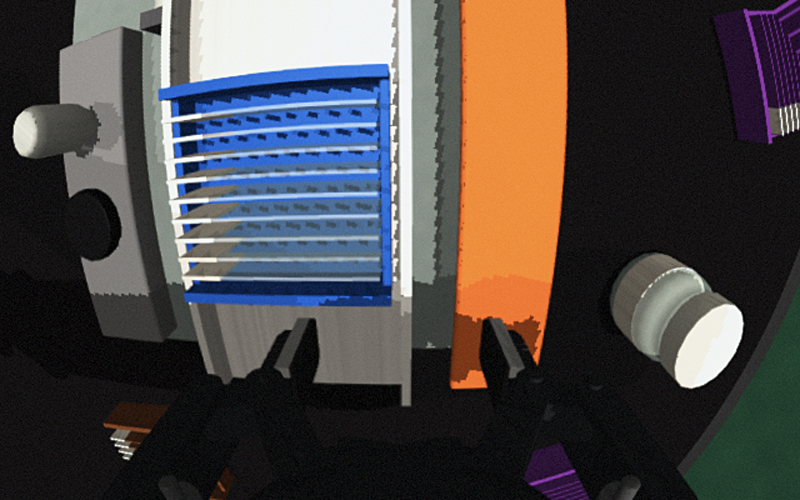

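View pics/c_side_raw.png

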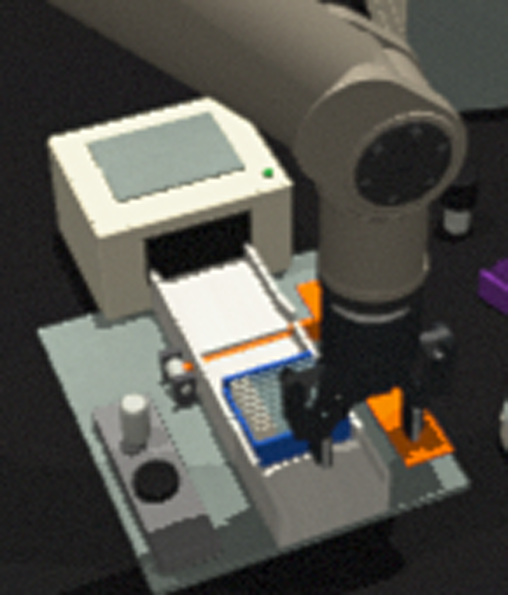

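View pics/c_scene_raw.png

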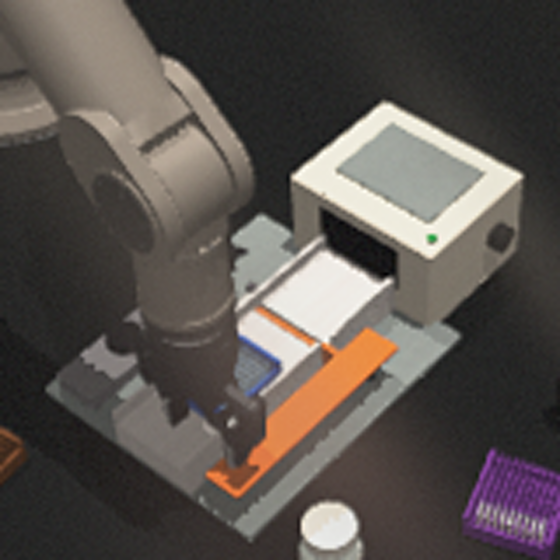

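Gate is nearly flush: a thin orange line remains at side (250,345) and scene (285,330). Finger B is in the chute behind the rack and finger A is on the rail. I'll press about 7 mm more.

Emit:
apply_moves --moves "-0.58 0 0 0.02 0 0 0;-0.58 0 0 0.025 0 0 0;-0.58 0 0 0.01 0 0 0;-0.58 0 0 0 0 0 0;-0.58 0 0 0 0 0 0"

```text
t: 9.03
eef_pos: [0.6309, -0.1143, 0.0392]
tool_rot: [-0.0, 0.993, 0.121, 0.001]
contact_force: [2.7, 1.2, 5.7]
gripper_width: 0.792
```

```bash
python3 look.py d -93 side,scene
```

```text
t 9.03 loaderTCP [  41.2 -156.2   39.2] yawerr -0.19 zaxis [ 1.5e-03  3.0e-04 -1.0e+00] F [2.7 1.2 5.7] w 0.792 q [ 0.36  0.68 -0.39  1.75  0.34  0.78  0.05]
```

View pics/d_side_raw.png

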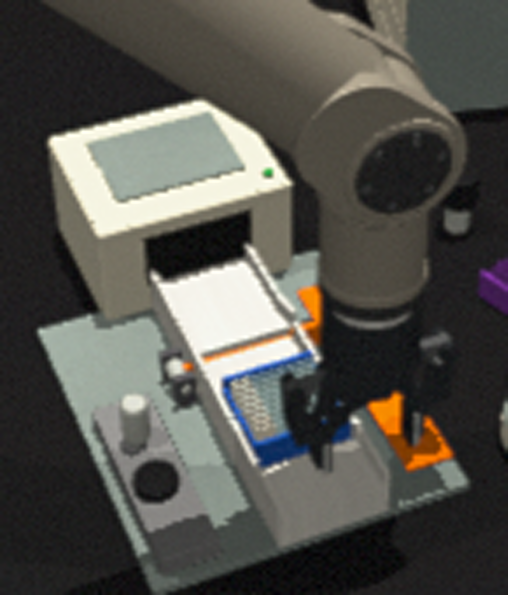

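View pics/d_scene_raw.png

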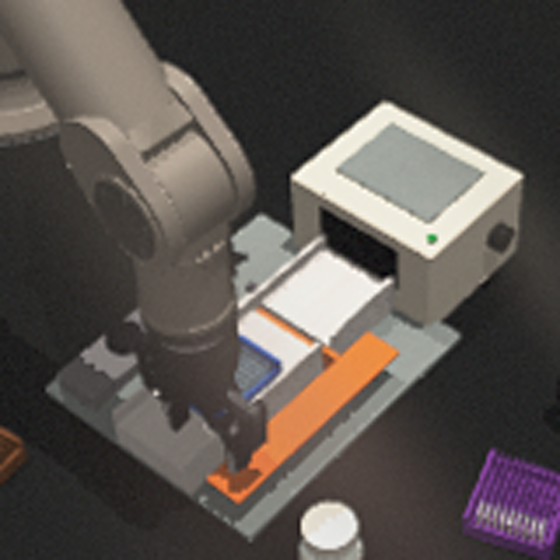

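```bash
cat > rail.py <<'E'
import sys
from station import bot, imaging
from h import *
L=np.load("L.npy"); st(bot)
def G(P,g):
    P=np.array(P,float);x=P[:,0]+60;z=P[:,2]-30
    return np.c_[-60+x*np.cos(g)+z*np.sin(g),P[:,1],30-x*np.sin(g)+z*np.cos(g)]
p=imaging.read_camera("scene"); x0,y0,x1,y1=(270,190,350,260);k=8
im=cv2.resize(p["image"][y0:y1,x0:x1,::-1],None,fx=k,fy=k,interpolation=cv2.INTER_CUBIC)
for g,c in((.26,(0,255,0)),(.30,(255,0,0)),(.33,(255,0,255))):
    Q=G([R[i] for i in('ni','no','fo','fi','ni')],g)
    u=(proj(p,l2w(L,Q))-[x0,y0]+.5)*k
    cv2.polylines(im,[u.round().astype(int).reshape(-1,1,2)],False,c,1,cv2.LINE_AA)
cv2.imwrite(f"pics/{sys.argv[1]}.png",im)
E
python3 rail.py rail1
```

```text
t 9.13 loaderTCP [  41.1 -156.2   39.3] yawerr -0.19 zaxis [ 1.5e-03  2.0e-04 -1.0e+00] F [2.6 0.4 5.9] w 0.793 q [ 0.36  0.68 -0.39  1.75  0.34  0.78  0.05]
```

View pics/rail1.png

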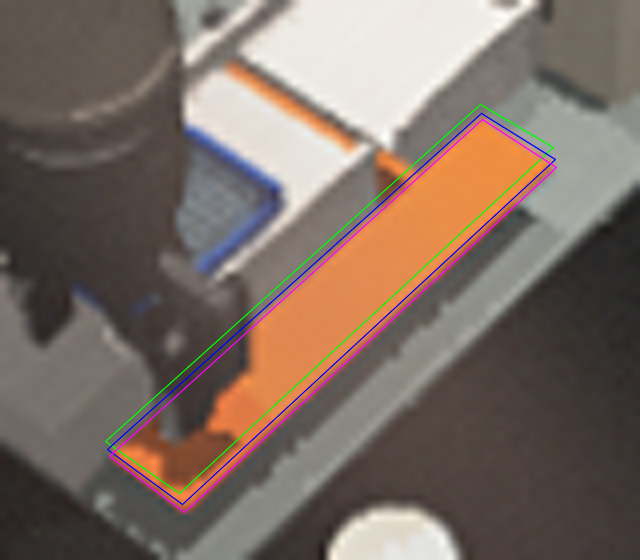

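Emit:
apply_moves --moves "-0.58 0 0 0.008 0 0 0;-0.58 0 -0.02 0 0 0 0;-0.58 0 -0.035 0 0 0 0;-0.58 0 -0.04 0 0 0 0;-0.58 0 -0.04 0 0 0 0;-0.58 0 -0.04 0 0 0 0;-0.58 0 -0.035 0 0 0 0;-0.58 0 -0.02 0 0 0 0;-0.58 0 0 0 0 0 0"

```text
t: 9.93
eef_pos: [0.6238, -0.0906, 0.0387]
tool_rot: [0.002, 0.993, 0.12, 0.0]
contact_force: [1.2, -3.7, 9.2]
gripper_width: 0.789
```

```bash
python3 look.py e -88 wrist,side
```

```text
t 9.93 loaderTCP [  40.1 -131.5   38.7] yawerr -0.33 zaxis [ 9.0e-04 -3.4e-03 -1.0e+00] F [ 1.2 -3.7  9.2] w 0.789 q [ 0.32  0.66 -0.38  1.78  0.34  0.76  0.  ]
```

View pics/e_wrist.png

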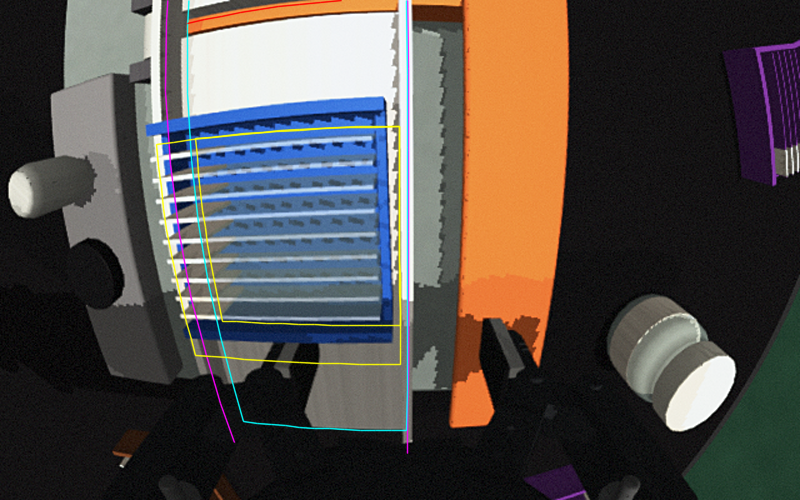

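View pics/e_side_raw.png

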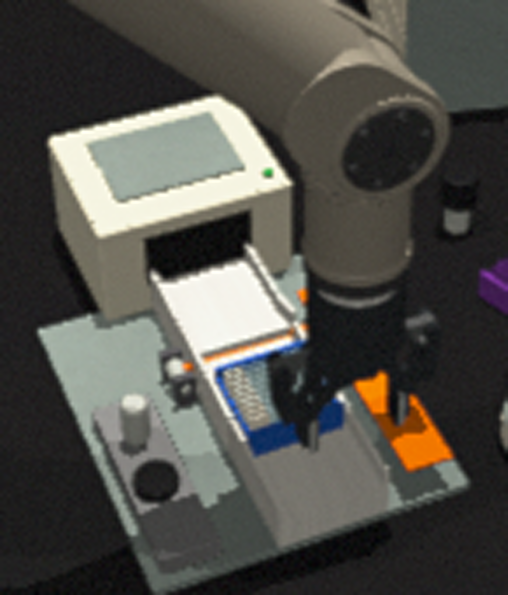

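Emit:
apply_moves --moves "-0.58 0 -0.025 0 0 0 0;-0.58 0 -0.04 0 0 0 0;-0.58 0 -0.045 0 0 0 0;-0.58 0 -0.045 0 0 0 0;-0.58 0 -0.045 0 0 0 0;-0.58 0 -0.045 0 0 0 0;-0.58 0 -0.045 0 0 0 0;-0.58 0 -0.045 0 0 0 0;-0.58 0 -0.045 0 0 0 0;-0.58 0 -0.04 0 0 0 0;-0.58 0 -0.025 0 0 0 0;-0.58 0 0 0 0 0 0"

```text
t: 11.03
eef_pos: [0.6111, -0.0387, 0.0387]
tool_rot: [0.002, 0.993, 0.12, 0.0]
contact_force: [1.4, -4.7, 9.6]
gripper_width: 0.789
```

```bash
python3 look.py f -28 wrist,side; python3 rail.py rail2
```

```text
t 11.03 loaderTCP [ 40.5 -78.1  38.7] yawerr -0.32 zaxis [ 0.001  -0.0034 -1.    ] F [ 1.4 -4.7  9.6] w 0.789 q [ 0.25  0.64 -0.39  1.83  0.35  0.74 -0.09]
t 11.13 loaderTCP [ 40.5 -78.1  38.7] yawerr -0.33 zaxis [ 9.0e-04 -3.1e-03 -1.0e+00] F [ 1.2 -4.7  9.6] w 0.79 q [ 0.25  0.64 -0.39  1.83  0.35  0.74 -0.09]
```

View pics/f_wrist.png

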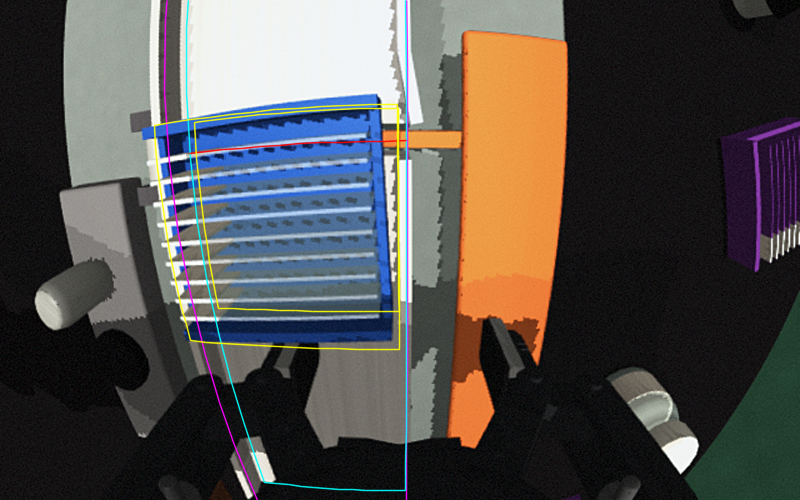

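View pics/f_side_raw.png

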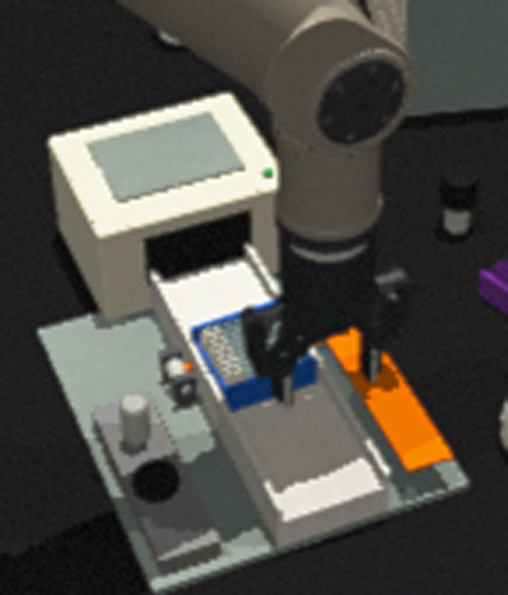

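View pics/rail2.png

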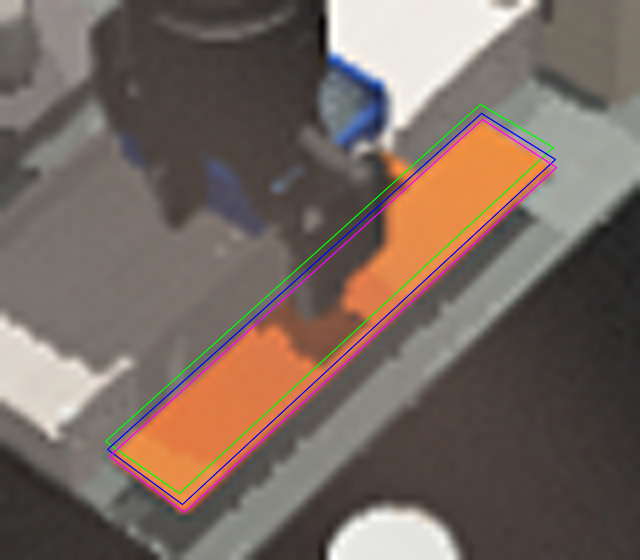

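Emit:
apply_moves --moves "-0.58 0 -0.03 0 0 0 0;-0.58 0 -0.045 0 0 0 0;-0.58 0 -0.055 0 0 0 0;-0.58 0 -0.055 0 0 0 0;-0.58 0 -0.055 0 0 0 0;-0.58 0 -0.055 0 0 0 0;-0.58 0 -0.055 0 0 0 0;-0.58 0 -0.055 0 0 0 0;-0.58 0 -0.055 0 0 0 0;-0.58 0 -0.045 0 0 0 0;-0.58 0 -0.03 0 0 0 0;-0.58 0 0 0 0 0 0"

```text
t: 12.18
eef_pos: [0.5958, 0.0237, 0.0387]
tool_rot: [0.002, 0.993, 0.12, 0.0]
contact_force: [2.1, -3.8, 9.5]
gripper_width: 0.792
```

```bash
python3 look.py g 36 wrist; python3 rail.py rail3
```

```text
t 12.18 loaderTCP [ 40.9 -13.8  38.7] yawerr -0.32 zaxis [ 0.001  -0.0035 -1.    ] F [ 2.1 -3.8  9.5] w 0.792 q [ 0.15  0.62 -0.39  1.87  0.35  0.72 -0.2 ]
t 12.23 loaderTCP [ 40.8 -13.8  38.6] yawerr -0.33 zaxis [ 9.0e-04 -3.2e-03 -1.0e+00] F [ 1.  -3.2  9.8] w 0.789 q [ 0.15  0.62 -0.39  1.87  0.35  0.72 -0.2 ]
```

View pics/g_wrist.png

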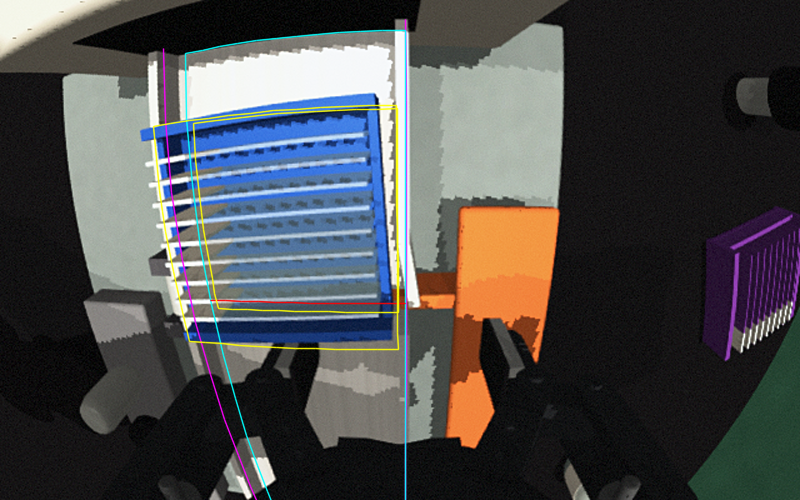

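View pics/rail3.png

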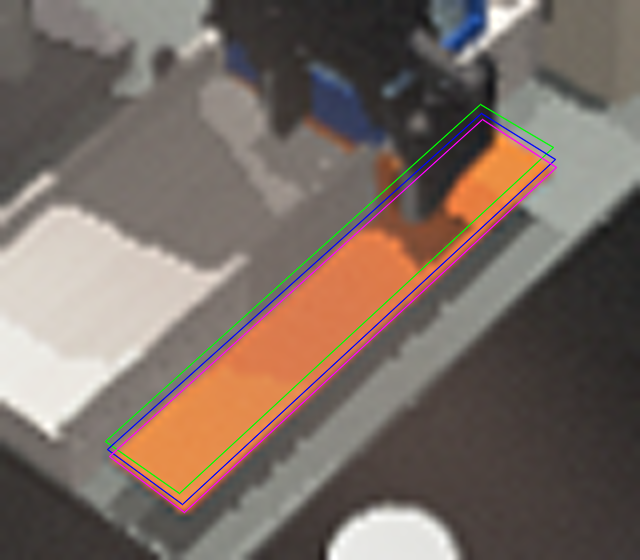

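Emit:
apply_moves --moves "-0.58 0 -0.02 0 0 0 0;-0.58 0 -0.035 0 0 0 0;-0.58 0 -0.04 0 0 0 0;-0.58 0 -0.04 0 0 0 0;-0.58 0 -0.035 0 0 0 0;-0.58 0 -0.02 0 0 0 0;-0.58 0 -0.01 0 0 0 0;-0.58 0 0 0 0 0 0"

```text
t: 12.95
eef_pos: [0.5903, 0.0462, 0.0386]
tool_rot: [0.002, 0.993, 0.12, 0.0]
contact_force: [2.5, -5.9, 10.5]
gripper_width: 0.788
```

Emit:
apply_moves --moves "-0.58 0 -0.01 0 0 0 0;-0.58 0 -0.01 0 0 0 0;-0.58 0 -0.01 0 0 0 0;-0.58 0 0 0 0 0 0"

```text
t: 13.28
eef_pos: [0.5896, 0.0487, 0.0386]
tool_rot: [0.003, 0.993, 0.12, 0.0]
contact_force: [2.1, -8.0, 9.5]
gripper_width: 0.793
```

```bash
python3 look.py i 65 wrist,side; python3 rail.py rail4
```

```text
t 13.28 loaderTCP [40.9 11.9 38.6] yawerr -0.39 zaxis [ 0.0012 -0.0051 -1.    ] F [ 2.1 -8.   9.5] w 0.793 q [ 0.1   0.62 -0.39  1.88  0.35  0.72 -0.25]
t 13.38 loaderTCP [40.9 11.9 38.6] yawerr -0.39 zaxis [ 0.0013 -0.0049 -1.    ] F [ 1.7 -8.   9.9] w 0.789 q [ 0.1   0.62 -0.39  1.88  0.35  0.72 -0.25]
```

View pics/i_wrist.png

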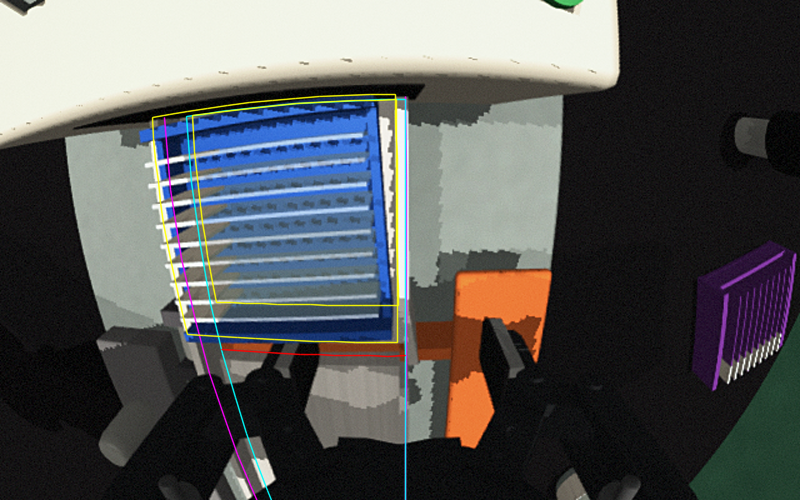

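View pics/i_side_raw.png

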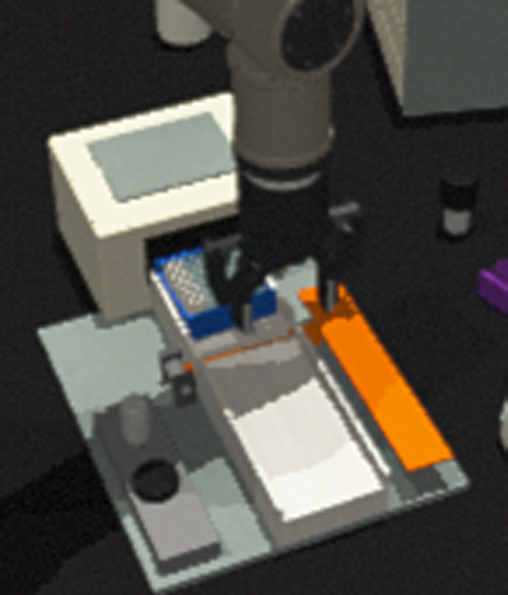

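View pics/rail4.png

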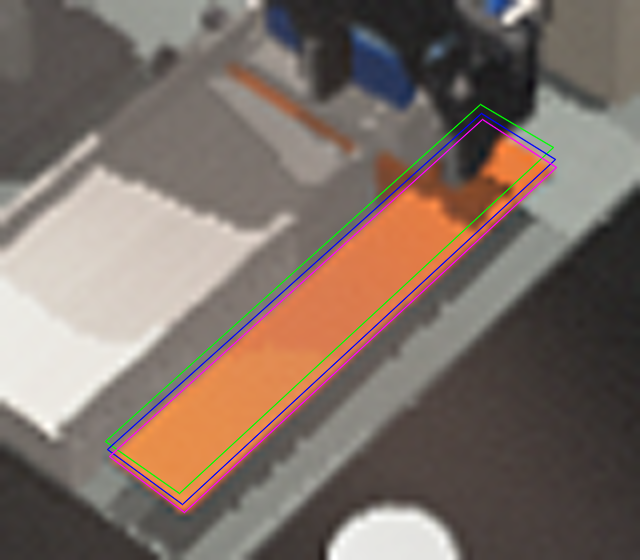

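Emit:
apply_moves --moves "-0.58 0 -0.01 0 0 0 0;-0.58 0 -0.01 0 0 0 0;-0.58 0 0 0 0 0 0"

```text
t: 13.68
eef_pos: [0.5896, 0.0488, 0.0387]
tool_rot: [0.004, 0.993, 0.119, 0.0]
contact_force: [2.2, -12.6, 10.3]
gripper_width: 0.788
```

Emit:
apply_moves --moves "-0.58 0 -0.01 0 0 0 0;-0.58 0 -0.01 0 0 0 0;-0.58 0 0 0 0 0 0"

```text
t: 13.93
eef_pos: [0.5893, 0.0489, 0.0387]
tool_rot: [0.005, 0.993, 0.119, 0.0]
contact_force: [4.4, -16.4, 11.1]
gripper_width: 0.793
```

```bash
python3 look.py j 65 wrist
```

```text
t 13.93 loaderTCP [40.7 12.2 38.7] yawerr -0.5 zaxis [ 0.002  -0.0101 -0.9999] F [  4.4 -16.4  11.1] w 0.793 q [ 0.1   0.61 -0.39  1.88  0.35  0.72 -0.26]
```

View pics/j_wrist.png

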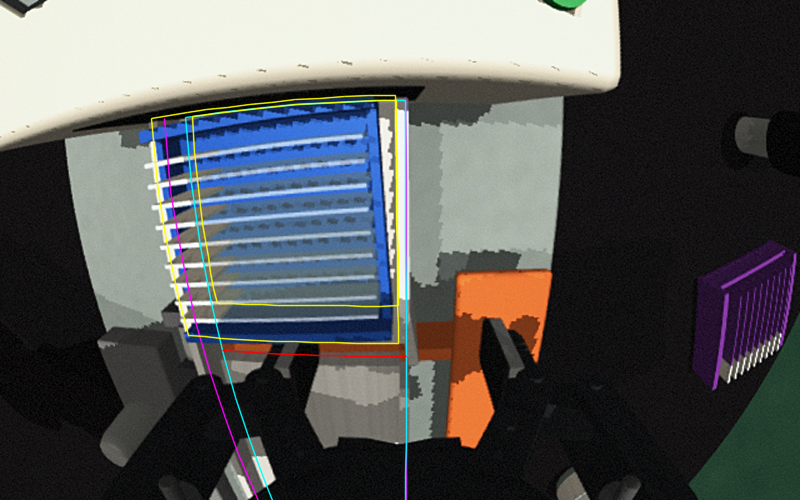

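Force has risen to 16 N and the rack no longer moves. In the wrist view it is yawed about 2–3°, with its left-front corner (142,130) about 4 mm short of home. It's past the gate, so I'll keep the gate down, back off slightly, and push again further left to square it.

Emit:
apply_moves --moves "-0.58 0 0.03 0 0 0 0;-0.58 0 0.03 0 0 0 0;-0.7 -0.02 0 0.005 0 0 0;-0.8 -0.02 0 0.005 0 0 0;-0.9 -0.02 0 0.005 0 0 0;-1 -0.02 0 0.005 0 0 0;-1 0 0 0 0 0 0;-1 0 0 0 0 0 0"

```text
t: 14.65
eef_pos: [0.5796, 0.0472, 0.0354]
tool_rot: [0.001, 0.993, 0.121, -0.0]
contact_force: [1.4, -1.7, 6.1]
gripper_width: 0.997
```

```bash
python3 look.py k 65 wrist; python3 rail.py rail5
```

```text
t 14.65 loaderTCP [30.8 12.9 35.4] yawerr -0.25 zaxis [-6.0e-04 -1.6e-03 -1.0e+00] F [ 1.4 -1.7  6.1] w 0.997 q [ 0.11  0.61 -0.39  1.9   0.35  0.7  -0.25]
t 14.7 loaderTCP [30.8 12.9 35.4] yawerr -0.26 zaxis [-7.0e-04 -1.6e-03 -1.0e+00] F [ 1.4 -2.1  5.6] w 1.0 q [ 0.11  0.61 -0.39  1.9   0.35  0.7  -0.25]
```

View pics/k_wrist.png

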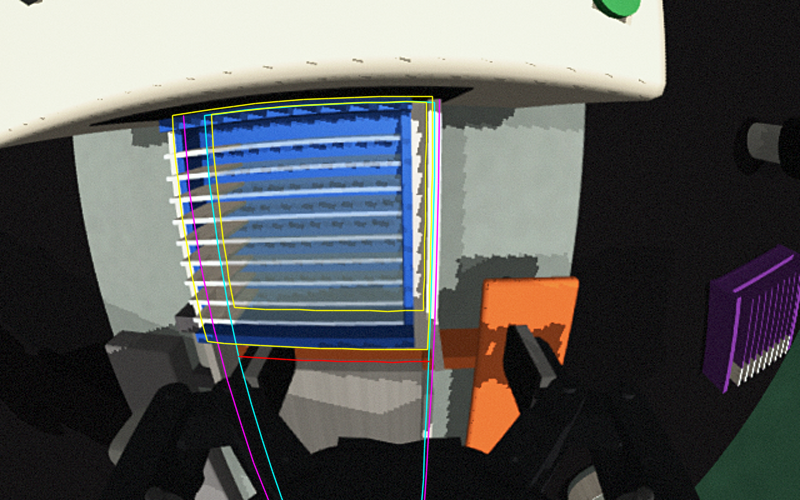

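View pics/rail5.png

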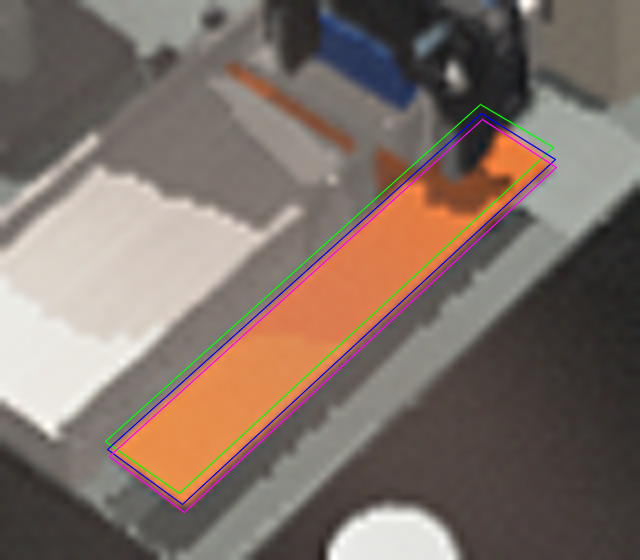

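Emit:
apply_moves --moves "-1 0 -0.01 0 0 0 0;-1 0 -0.01 0 0 0 0;-1 0 -0.01 0 0 0 0;-1 0 -0.01 0 0 0 0;-1 0 -0.01 0 0 0 0;-1 0 0 0 0 0 0"

```text
t: 15.25
eef_pos: [0.579, 0.0478, 0.0354]
tool_rot: [0.004, 0.993, 0.12, -0.001]
contact_force: [3.3, -13.3, 7.1]
gripper_width: 0.999
```

```bash
python3 look.py m 65 wrist
```

```text
t 15.25 loaderTCP [30.4 13.6 35.4] yawerr -0.35 zaxis [-2.0e-04 -7.8e-03 -1.0e+00] F [  3.3 -13.3   7.1] w 0.999 q [ 0.1   0.61 -0.39  1.9   0.35  0.7  -0.26]
```

View pics/m_wrist.png

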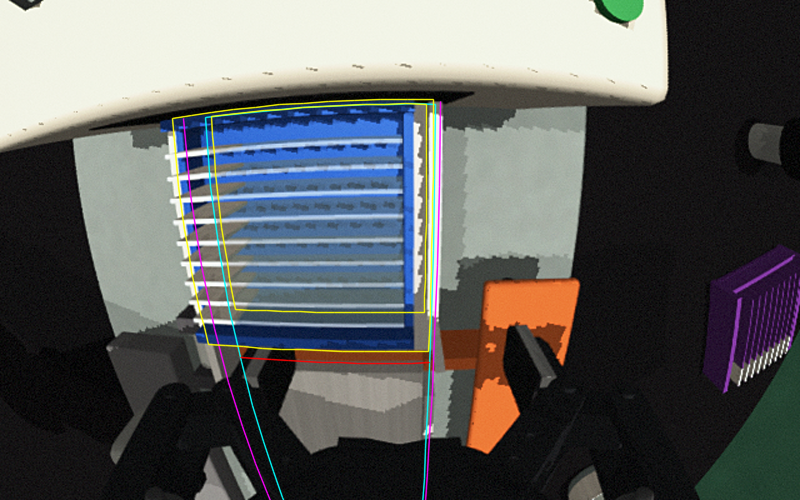

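Emit:
apply_moves --moves "-1 0 0.03 0 0 0 0;-1 0 0.03 0 0 0 0;-1 0 0.02 0 0 0 0;-1 0 0 0 0 0 0;-1 0 0 -0.03 0 0 0;-1 0 0 -0.05 0 0 0;-1 0 0 -0.06 0 0 0;-1 0 0 -0.07 0 0 0;-1 0 0 -0.07 0 0 0;-1 0 0 -0.07 0 0 0;-1 0 0 -0.07 0 0 0;-1 0 0 -0.07 0 0 0"

```text
t: 16.3
eef_pos: [0.5812, 0.045, 0.0952]
tool_rot: [-0.0, 0.993, 0.121, 0.001]
contact_force: [0.7, -0.3, -0.1]
gripper_width: 1.0
```

Emit:
apply_moves --moves "-1 0 0 -0.1 0 0 0;-1 0 0 -0.15 0 0 0;-1 0 0 -0.2 0 0 0;-1 0 0 -0.25 0 0 0;-1 0 0 -0.25 0 0 0;-1 0 0 -0.2 0 0 0;-1 0 0 -0.1 0 0 0;-1 0 0 0 0 0 0"

```text
t: 16.97
eef_pos: [0.5825, 0.0455, 0.2477]
tool_rot: [0.0, 0.993, 0.121, 0.003]
contact_force: [0.2, 0.8, 1.3]
gripper_width: 1.0
```

```bash
python3 look.py n 65 wrist,side,scene
```

```text
t 16.97 loaderTCP [ 33.2  10.5 247.7] yawerr -0.2 zaxis [ 6.1e-03  5.0e-04 -1.0e+00] F [0.2 0.8 1.3] w 1.0 q [ 0.2   0.35 -0.48  1.74  0.18  1.09 -0.1 ]
```

View pics/n_wrist.png

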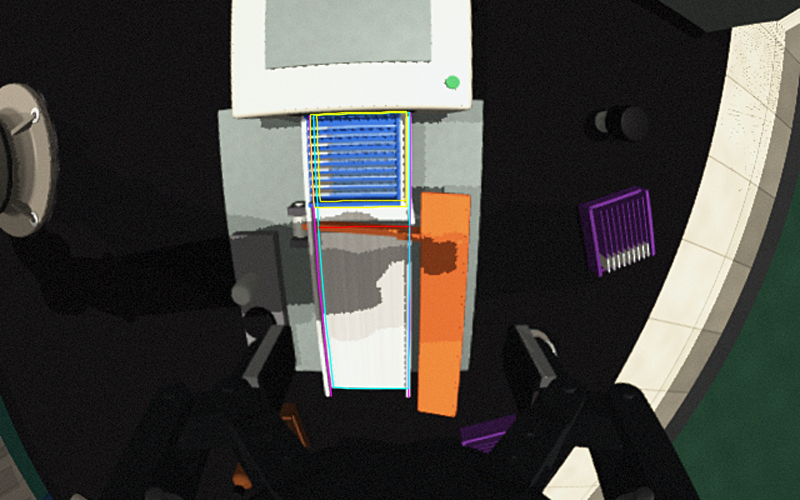

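View pics/n_side.png

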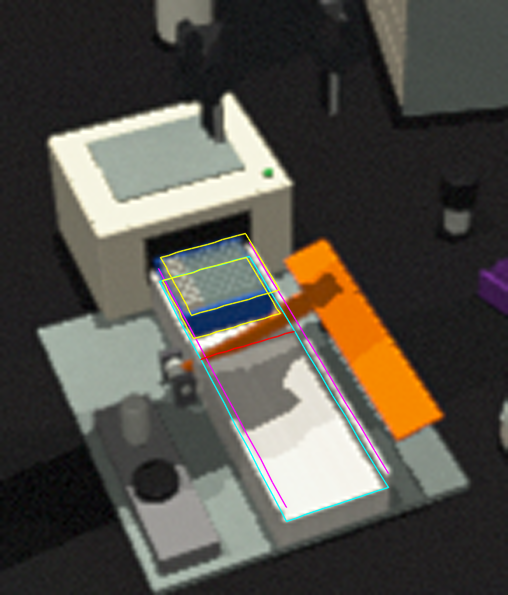

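View pics/n_scene_raw.png

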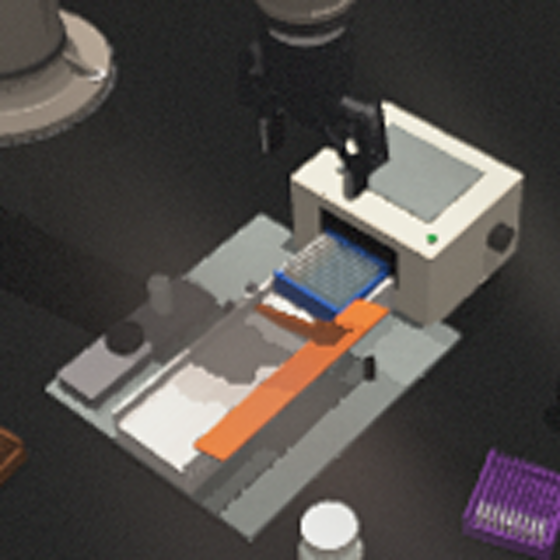

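The rack is square against the housing, with its outline matching the home wireframe in the wrist and side views. The gate is up behind it, and the ledge parts are where they were. I'm letting the arm settle, then handing in.

Emit:
apply_moves --moves "-1 0 0 0 0 0 0;-1 0 0 0 0 0 0;-1 0 0 0 0 0 0;-1 0 0 0 0 0 0"

```text
t: 17.45
eef_pos: [0.5804, 0.045, 0.2433]
tool_rot: [-0.0, 0.993, 0.121, -0.001]
contact_force: [-0.4, 0.2, 0.7]
gripper_width: 0.994
```

```bash
python3 -c "
from station import bot
print(bot.hand_in())"
```

```text
the job is handed in; nothing more can be done
None
```

The blue rack is home against the cream housing and the gate has sprung shut behind it; I handed the job in at about 17.5 s.

- **What I did:** One fingertip held the orange rail down at about 0.30–0.32 rad while the other pushed the rack along the chute past the gate. At the stop the rack jammed about 2–3° askew, with its left-front corner roughly 4 mm short. With the gate still down I pushed again further left, which squared it, and then let the gate rise.
- **Last checks:** Before release the push force had risen to about 13 N with the pushing finger's front face at y ≈ 24.6 mm (25 expected). After release the rack's outline matched the home position to about 1–2 mm in the wrist and side views. In the last pictures the gate is up behind the rack. The objective and lens cap look unmoved, and so do the other loose things in view. The robot is clear, with contact force near zero.
- **Not confirmed:** My loader fit is only good to about 2 mm, so the images cannot rule out a gap of 1 mm or so at the stop. The highest contact force I saw was about 20 N in total, read only at the ends of moves.

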